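Unstack the top tray and stand it on the draining easel

TASK

Lift the top metal tray off the nested stack without pulling the next tray up with it, lay it flat, open side up, on the green mat and let go of it. Then take it again with a different grip and stand it on one short end on the white draining easel, its underside leaning back squarely on the two steel rods, its foot on the base behind the front lip and its open side facing the lip. Let go so that it stays there, leave the other trays nested on their blue dock, and do not disturb the other things on the bench.

Things in the scene. Friction and masses are not known exactly. Their poses are not given: they have to be found in the camera images.
- tray_top: Top one of three identical nested aluminium trays: 62 wide (x) x 120 long (y) x 30 mm high, 60 to 130 g, ends alike. Origin: centre of underside; z out of the open side. An upright rim, 20 to 30 mm above the origin, is the outermost part, 62 mm across: grip it across the width. Below it the 2 mm walls slope in by 15 degrees to a flat foot 42 x 100 mm.
- tray_mid: The tray just below the top tray: same shape and axes; it must stay nested. Each tray sits 12 mm above the next on small lugs that leave a 2 mm gap between the rims, so fingers that reach more than 12 mm below the top edge of the stack also take hold of this tray. The walls of nested trays have about 1 mm of play.
- dock: Fixed blue plate under the stack, 84 x 142 mm, 6 mm thick, with a low border (top 11 mm above the bench) round the foot of the lowest tray. Origin: centre of its underside, on the bench; y along the trays' length. Origins of the stacked trays lie 6, 18 and 30 mm above it; the top edge of the stack is 60 mm above the bench.
- mat: Fixed thin green mat with a white border line, 110 mm (x) by 150 mm (y), 3 mm thick. Origin: centre of its underside, on the bench.
- easel: Fixed white easel; two steel rods (8 mm thick, at x = -17 and +17 mm, 112 mm long) lean back 60 degrees from horizontal, toward its +y (at yaw 0 the robot's left). Base 100 (x) x 125 mm (y -43 to +82), 8 mm thick; front lip y -43 to -37 mm, top 22 mm above the bench. Origin: at bench level, below the line where the plane of the rods' front faces meets the base top.
- seat (a point): Where the tray's origin lies when seated: in the easel's frame x 0, y +25, z 51 mm, on the rods' front faces. The tray then stands on a short end: its length is 60 degrees from horizontal, rising toward the easel's +y, its width along the easel's x, its z axis points to the lip (-y) and up, 60 degrees from vertical. This frame turns with the easel.
- tip_box: Bystander: blue box with clear lid, 77 x 122 x 70 mm. Origin: centre of underside.
- white_tub: Bystander: white screw-lid tub, 71 mm wide, 50 mm high. Origin: centre of underside.
- timer: Bystander: small white timer lying on its back, 58 x 62 x 16 mm. Origin: centre of underside.
- label_tape: Bystander: roll of tan tape lying flat, 98 mm wide, 25 mm high. Origin: centre of underside.
- bluecap_a: Bystander: glass bottle with blue cap, 68 mm wide, 146 mm high. Origin: centre of underside.

How it is judged:
By the outcome, as a careful person would: the job done as asked, in the order asked, and still so for the second after the job is handed in, with the robot touching nothing.
It also fails if it takes over 64 s, if anything falls off the work surface, if the arm or the gripper's body presses on something with over 40 N, if the wrist force passes 120 N, or if a joint passes its speed limit or range.

ROBOT

A 7-joint arm with a two-finger parallel gripper is mounted at the origin on a cart in front of the work surface, level with it; the furniture and walls round the work are solid. World frame = base frame: x ahead of the robot, y to its left, z up, the work surface at z = 0. Lengths are in mm, angles in degrees, forces in N, time in s.
With the tool pointing down it reaches from about 400 to 875 mm from the base axis. Payload 6.5 kg.
Tool frame: the origin (TCP) lies at the very end of the fingers, on their centre line; the grasp point (between the pads) lies 19 mm behind it; z points along the fingers, y is the line along which they close (so a half turn about z gives the same grasp; the last joint's range is limited). The gripper opens to 88 mm and grips with 3 to 60 N. Pads are 18 mm wide; open, the fingers measure 123 mm over their backs; the gripper's body (75 mm by 187 mm) begins 45 mm behind the grasp point.
Start: joints at [-80.283, 30.733, -0.252, 88.115, 0.149, 61.152, -4.079], TCP at [151.849, 632.006, 238.716] pointing down, gripper open.
Joint ranges: [-154.64, 154.64], [-21.42, 123.67], [-72.66, 72.17], [13.99, 137.28], [-74.86, 254.86], [10.95, 109.41], [-158.01, 158.01]. Speed limits (degrees/s): [136.94, 136.94, 180, 180, 180, 180, 180].

INTERFACE

Orientations are given as a 3x3 rotation matrix whose columns are the frame's x, y, z axes.
In Python, from plant import env, camera, camera_params gives the robot as it stands.
- The arm moves only by the tool arm_command, never from a script. Its argument "deltas" is a list that holds one entry, the list of rows, each a list of 7 numbers: the gripper's target within -1 to 1 (shut at 1, half-way at 0, fully open at -1), then the shift along the world's x, y, z in m, then the turn, a rotation vector about the world's x, y, z in degrees. In form: [[[hand, tx, ty, tz, wx, wy, wz], ...]]. A call has 1 to 20 rows; each row is the pose to reach, as a shift and turn from the pose commanded when the call began; what a row does not reach only later rows make up. A row lasts 1/10 s, in which the tool goes at most 50 mm and 8.59 degrees, less where a joint would pass 70% of its speed; a pose out of reach is approached as far as the arm can. A call with a gripper value outside its range is refused whole. The fingers move at their own pace and stop on an object; "newtons" is the grip in N (left out, the last holds). Time passes only in rows, so rows that repeat a pose let the fingers close. It gives the time, the measured TCP pose, the force, the opening and the grip force at its end, in the units of the state.
- env.state(): the state, without advancing time (a new reading comes with each control period).
- camera(name): name is "scene" or "side" or "wrist"; returns the picture (480x640x3 uint8, red, green, blue); there is no depth.
- camera_params(name): a dict with "intrinsics" (3x3 intrinsics, pixels), "k1" (the pictures are not rectified: a ray, as slopes to the right and down, at radius r is drawn at 1 + k1 r^2 times it, then the intrinsics apply), "camera_from_world" (4x4, takes a point from world to camera coordinates); the wrist camera has in their place "mount" (4x4, takes a point from camera to tool coordinates, whose origin is the TCP and whose axes are the flange's). Camera axes: x right, y up, looking along -z (the intrinsics and any distortion apply to the point x, -y, -z); pixel columns grow to the right and rows downward; lengths in mm; the calibration is good to about 2 mm. A picture is of the moment at which its call begins: read the wrist's pose just before it. camera_params takes no time and is no camera call.
- env.sign_off(): hands the job in; it is judged then, once.
The state is a dict: "clock": time; "joints": joint angles; "qvel": joint speeds; "tau": joint torques, N m; "tcp_pos": TCP position; "tool_rot": TCP orientation; "ft_force": force on the tool from outside, world axes, zero at the start; "moment": the same for the moment, N m; "opening": finger opening in mm; "grasp_force": force on a finger pad.
Only numpy, scipy, OpenCV 4.12 (cv2) and the standard library are available. Lean on these libraries where they do the work, as an engineer would, in place of code of your own. Each camera call takes 0.05 s, during which the arm holds its last target. There are 200 camera calls.

## Working session

There is one attempt and no reset: what is moved stays moved. The work goes in short steps, Python scripts to look and compute and a tool call to move; the robot and the scene stay as the last step left them, time stands still between calls to the robot, and variables do not carry over. Pictures are saved under pics/ and viewed, at most 13 in all, crops included, and the job is handed in when it is done.

Besides the shell and the picture viewer there is one more tool, called after "Call:" as name(argument=value, ...), one argument or row to a line, values as JSON. arm_command: Moves the arm, as the interface text tells. Its arguments: {"type":"object","properties":{"deltas":{"type":"array","items":{"type":"array","items":{"type":"array","items":{"type":"number"}}}},"newtons":{"type":"number"}},"required":["deltas"]}

```bash
ls; mkdir -p pics
cat > h.py <<'E'
import numpy as np, cv2, json
from plant import env, camera, camera_params
def snap(n,f):
    s=env.state(); im=camera(n); cv2.imwrite('pics/'+f,im[:,:,::-1]); return s,im
def cam(n,s=None):
    p=camera_params(n); K=np.array(p['intrinsics']); k1=p['k1']
    if n=='wrist':
        M=np.array(p['mount']); T=np.eye(4); T[:3,:3]=np.array(s['tool_rot']); T[:3,3]=s['tcp_pos']
        W=T@M
    else: W=np.linalg.inv(np.array(p['camera_from_world']))
    return K,k1,W
def ray(c,u,v):
    K,k1,W=c
    d=np.linalg.inv(K)@[u,v,1]; d=d[:2]; q=d.copy()
    for _ in range(20): q=d/(1+k1*(q@q))
    return W[:3,3],W[:3,:3]@np.array([q[0],-q[1],-1])
def onz(c,u,v,z):
    o,d=ray(c,u,v); return o+d*(z-o[2])/d[2]
def proj(c,P):
    K,k1,W=c; p=np.linalg.inv(W)@np.append(P,1); q=np.array([p[0],-p[1]])/-p[2]; q=q*(1+k1*(q@q)); return (K@np.append(q,1))[:2]
E
python3 - <<'E'
from h import *
s,a=snap('scene','s0.png'); snap('side','d0.png'); snap('wrist','w0.png')
print(s)
for n in('scene','side','wrist'): print(n,camera_params(n))
E
```

```text
pics
{'clock': 0.0, 'joints': array([-80.28334477,  30.77767567,  -0.25303858,  88.16999051,
         0.14920009,  61.15139938,  -4.08291493]), 'qvel': array([-0.00463196,  0.08143125,  0.04300507, -0.03779098, -0.08050577,
        0.07007871, -0.0737512 ]), 'tau': array([ 1.97897566e-05, -5.70994484e+01,  9.91207436e-01, -2.51591742e+01,
       -5.61706431e-02,  1.80958951e-02,  1.66191217e-04]), 'tcp_pos': array([151.73421556, 631.41496436, 237.84208215]), 'tool_rot': array([[-9.72329358e-01,  2.33614106e-01, -2.63702188e-04],
       [ 2.33614212e-01,  9.72327877e-01, -1.70312831e-03],
       [-1.41469809e-04, -1.71760623e-03, -9.99998515e-01]]), 'ft_force': array([0.10727832, 0.48222879, 1.42649713]), 'moment': array([-0.03461414,  0.02028579, -0.00661384]), 'grasp_force': 0.0, 'opening': 88.03389212623955}
scene {'intrinsics': array([[572.55617034,   0.        , 325.82060649],
       [  0.        , 572.55617034, 237.95474272],
       [  0.        ,   0.        ,   1.        ]]), 'k1': -0.12637965310319385, 'camera_from_world': array([[ 6.16610827e-01, -7.87079877e-01, -1.72149563
[... 709 characters left out ...]
8.27323292e-01,  4.74928426e-01,
        -5.25324876e+02],
       [ 0.00000000e+00,  0.00000000e+00,  0.00000000e+00,
         1.00000000e+00]])}
wrist {'intrinsics': array([[404.90700084,   0.        , 322.865607  ],
       [  0.        , 404.90700084, 239.1527457 ],
       [  0.        ,   0.        ,   1.        ]]), 'k1': -0.03005520835069527, 'mount': array([[ 1.54035222e-04,  9.58825460e-01,  2.83995973e-01,
         7.32478429e+01],
       [ 9.99999985e-01, -1.26624891e-04, -1.14875044e-04,
         6.91882953e-01],
       [-7.41841574e-05,  2.83995987e-01, -9.58825466e-01,
        -1.47019131e+02],
       [ 0.00000000e+00,  0.00000000e+00,  0.00000000e+00,
         1.00000000e+00]])}
```

View pics/s0.png

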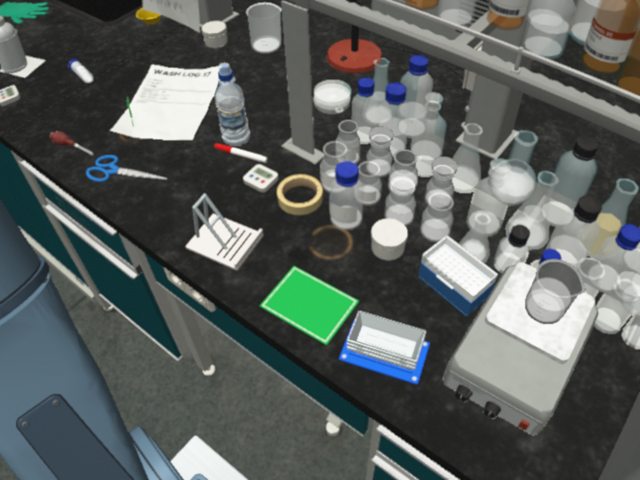

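View pics/d0.png

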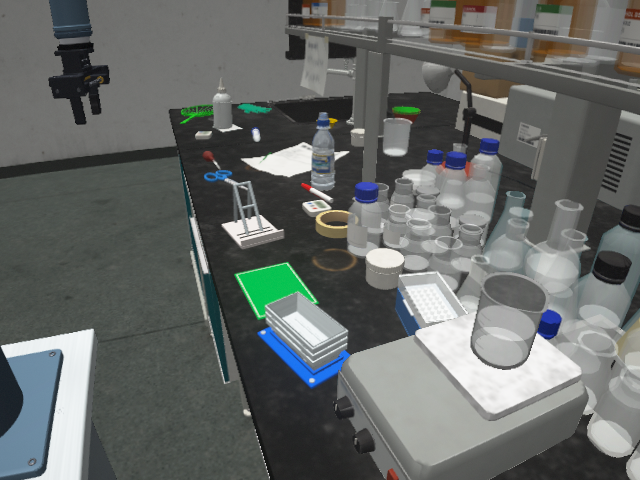

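The scene shows the mat around (310,303), the stack on its blue dock at (387,345) and the easel at (225,235). The side view shows the same three things at (277,288), (307,335) and (252,215). Next I'll enlarge both views and fit the mat.

Run:
```python
from h import *
a=cv2.imread('pics/s0.png'); b=cv2.imread('pics/d0.png')
r=lambda im,x,y:cv2.resize(im[y:y+75,x:x+100],(400,300),interpolation=cv2.INTER_CUBIC)
cv2.imwrite('pics/c0.png',np.vstack([np.hstack([r(a,337,308),r(a,175,192)]),np.hstack([r(b,255,285),cv2.resize(b[170:260,205:305],(333,300),interpolation=cv2.INTER_CUBIC)[:, :], np.zeros((300,67,3),np.uint8)])]))
for n,im in(('scene',a),('side',b)):
    c=cam(n); h=cv2.cvtColor(im,cv2.COLOR_BGR2HSV)
    m=cv2.inRange(h,(50,150,80),(70,255,255)); m[:220]=0
    k=max(cv2.findContours(m,0,2)[0],key=cv2.contourArea)[:,0]
    P=np.array([onz(c,u,v,3)[:2] for u,v in k],np.float32)
    print(n,cv2.minAreaRect(P))
    print(n,'cam',c[2][:3,3])
```

```text
scene ((459.0807800292969, 170.88409423828125), (95.4581527709961, 133.2671356201172), 4.414641380310059)
scene cam [  32.52675673 -222.89810474  904.52930854]
side ((406.5835266113281, 150.0152587890625), (3.1992506980895996, 56.5608024597168), 3.6758763790130615)
side cam [ 305.60822055 -480.16022177  462.69917854]
```

View pics/c0.png

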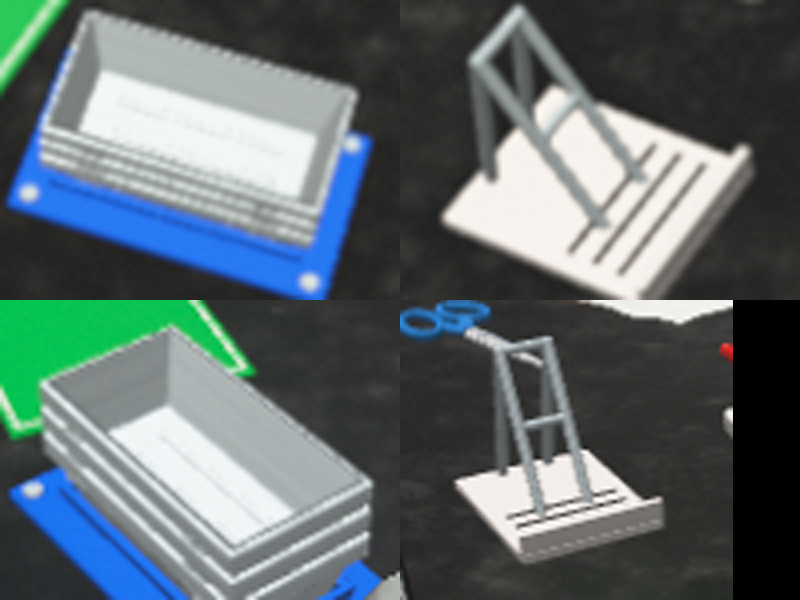

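The crop shows the trays' long axis running diagonally. It also shows the easel's lip at the right in the scene view, with its rods leaning back to the left. I'll triangulate from these corners.

Run:
```python
from h import *
S=cam('scene');D=cam('side'); np.set_printoptions(precision=1,suppress=True)
for n,c,L in(('S',S,[(360,311),(425.7,331),(417,360),(347.5,341.7)]),('D',D,[(297.5,292),(347.5,331.7),(313.7,348.2),(265.5,305.5)])):
    P=np.array([onz(c,u,v,60)[:2] for u,v in L],np.float32); print(n,P.tolist(),P.mean(0),cv2.minAreaRect(P))
L=[(186.2,247,4),(213.7,214,8),(262.5,228.7,22),(194.5,207.5,102),(205,194,102),(225,247.5,8),(235,236.5,8)]
for q in L: print('easel',q,onz(S,*q))
# side: crop scale 3.33, offset 205,170
for x,y,z in[(457,483,8),(587,452,8),(662,500,22),(520,540,22),(498,350,102),(548,340,102),(540,513,8),(587,500,8)]:
    u,v=205+(x-400)/3.33,170+(y-300)/3.33; print('D',u,v,z,onz(D,u,v,z))
a=cv2.imread('pics/s0.png');m=cv2.inRange(cv2.cvtColor(a,cv2.COLOR_BGR2HSV),(50,100,60),(75,255,255)); m[:220]=0
k=max(cv2.findContours(m,0,2)[0],key=cv2.contourArea)[:,0]
print(cv2.approxPolyDP(k,8,True)[:,0].tolist())
for q in cv2.approxPolyDP(k,8,True)[:,0]: print('mat',onz(S,*q,3))
```

```text
S [[472.7283935546875, 65.51478576660156], [507.7236022949219, -45.99569320678711], [453.10455322265625, -63.62628936767578], [411.64349365234375, 46.77582550048828]] [461.3   0.7] ((459.7534484863281, 0.1672210693359375), (63.893218994140625, 117.7513427734375), 17.423362731933594)
D [[471.6701354980469, 65.99893188476562], [507.6953430175781, -47.558658599853516], [452.7543029785156, -62.96913146972656], [415.9306335449219, 48.80352783203125]] [462.    1.1] ((461.81304931640625, 0.6224288940429688), (58.329734802246094, 119.59963989257812), 17.601200103759766)
easel (186.2, 247, 4) [410.  452.4   4. ]
easel (213.7, 214, 8) [505.7 468.1   8. ]
easel (262.5, 228.7, 22) [530.3 349.1  22. ]
easel (194.5, 207.5, 102) [445.4 437.4 102. ]
easel (205, 194, 102) [482.7 446.9 102. ]
easel (225, 247.5, 8) [455.6 385.4   8. ]
easel (235, 236.5, 8) [488.6 389.1   8. ]
D 222.11711711711712 224.95495495495496 8 [410.5 446.7   8. ]
D 261.15615615615616 215.64564564564563 8 [506.8 464.6   8. ]
D 283.6786786786787 230.06006006006007 22 [529.5 347.9  22. ]
D 241.03603603603602 242.07207207207207 22 [431.5 325.6  22. ]
D 234.42942942942943 185.01501501501502 102 [446.5 444.  102. ]
D 249.44444444444446 182.012012012012 102 [481.8 450.5 102. ]
D 247.04204204204206 233.96396396396398 8 [455.4 383.5   8. ]
D 261.15615615615616 230.06006006006007 8 [489.1 391.2   8. ]
[[293, 265], [259, 306], [327, 344], [359, 300]]
mat [508.1 251.1   3. ]
mat [396.9 240.3   3. ]
mat [411.5  91.    3. ]
mat [520.8 100.6   3. ]
```

Call:
arm_command(
  deltas=[
    [[-1,0.321,-0.249,0.01,0,0,-64.5],[-1,0.321,-0.249,0.01,0,0,-64.5],[-1,0.321,-0.249,0.01,0,0,-64.5],[-1,0.321,-0.249,0.01,0,0,-64.5],[-1,0.321,-0.249,0.01,0,0,-64.5],[-1,0.321,-0.249,0.01,0,0,-64.5],[-1,0.321,-0.249,0.01,0,0,-64.5],[-1,0.321,-0.249,0.01,0,0,-64.5],[-1,0.321,-0.249,0.01,0,0,-64.5],[-1,0.321,-0.249,0.01,0,0,-64.5],[-1,0.321,-0.249,0.01,0,0,-64.5],[-1,0.321,-0.249,0.01,0,0,-64.5]],
  ],
)

```text
clock: 1.35
tcp_pos: [471.1, 384.7, 248.4]
tool_rot: [[-0.211, 0.977, -0.001], [0.977, 0.211, 0.0], [0.001, -0.001, -1.0]]
ft_force: [-0.4, 0.5, -0.6]
opening: 87.9
grasp_force: 0.0
```

Run:
```python
from h import *
import pickle
s,a=snap('wrist','w1.png'); pickle.dump(s,open('w1.pkl','wb')); print(s['tcp_pos'],s['joints'],s['tool_rot'],s['clock'])
```

```text
[471.0530615  384.74915888 248.42132203] [-57.19466048  26.81283271  18.91995074  95.12299164  -9.82630723
  59.73096245 -22.9976815 ] [[-2.11195535e-01  9.77443062e-01 -1.22778258e-03]
 [ 9.77443572e-01  2.11196229e-01  4.64750644e-04]
 [ 7.13570343e-04 -1.10193493e-03 -9.99999138e-01]] 1.35
```

View pics/w1.png

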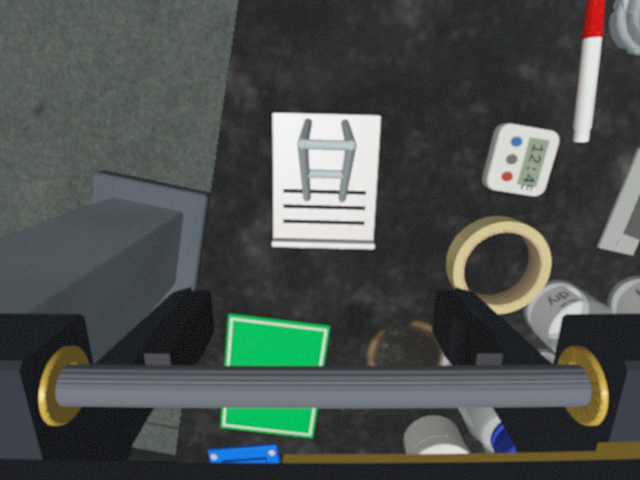

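Call:
arm_command(
  deltas=[
    [[-1,-0.012,-0.382,-0.04,0,0,5.5],[-1,-0.012,-0.382,-0.04,0,0,5.5],[-1,-0.012,-0.382,-0.04,0,0,5.5],[-1,-0.012,-0.382,-0.04,0,0,5.5],[-1,-0.012,-0.382,-0.04,0,0,5.5],[-1,-0.012,-0.382,-0.04,0,0,5.5],[-1,-0.012,-0.382,-0.04,0,0,5.5],[-1,-0.012,-0.382,-0.04,0,0,5.5],[-1,-0.012,-0.382,-0.04,0,0,5.5],[-1,-0.012,-0.382,-0.04,0,0,5.5],[-1,-0.012,-0.382,-0.04,0,0,5.5]],
  ],
)

```text
clock: 2.5
tcp_pos: [461.1, 3.0, 208.8]
tool_rot: [[-0.304, 0.953, 0.0], [0.953, 0.304, 0.001], [0.001, 0.0, -1.0]]
ft_force: [0.2, 0.2, 0.4]
opening: 87.8
grasp_force: 0.0
```

Run:
```python
from h import *
import pickle
s,a=snap('wrist','w2.png'); pickle.dump(s,open('w2.pkl','wb')); print(s['tcp_pos'],s['joints'],s['tool_rot'],s['clock'],s['ft_force'])
```

```text
[461.07109603   3.04257177 208.80427777] [-27.65028668  15.45662147  25.48715622 118.61203267  -8.97296854
  47.70937964  20.76059791] [[-3.03548518e-01  9.52815956e-01  2.28434291e-04]
 [ 9.52815788e-01  3.03548293e-01  7.12727186e-04]
 [ 6.09756996e-04  4.34003080e-04 -9.99999720e-01]] 2.5 [0.19729076 0.2254643  0.43721308]
```

View pics/w2.png

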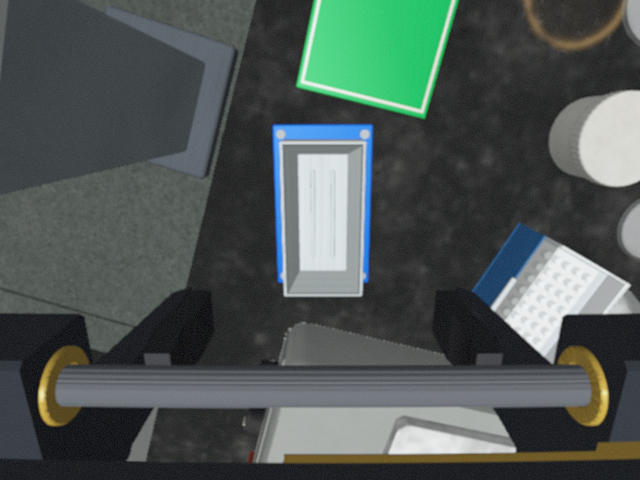

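w1 shows the easel base corners at about (273,112), (381,116), (375,249) and (272,248). w2 shows the top rim corners at about (279,141), (367,142), (362,296) and (284,296).

```bash
cat > m.py <<'E'
from h import *
import pickle
np.set_printoptions(precision=1,suppress=True)
E
python3 - <<'E'
from m import *
s=pickle.load(open('w1.pkl','rb'));c=cam('wrist',s)
from scipy.optimize import least_squares
E=np.array([[-50,82,8],[50,82,8],[50,-43,22],[-50,-43,22]],float)
U=np.array([(273,112),(381,116),(375.5,244),(272,242)],float)
def w(p,X):
    t=np.radians(p[2]);R=np.array([[np.cos(t),-np.sin(t)],[np.sin(t),np.cos(t)]])
    return np.c_[X[:,:2]@R.T+p[:2],X[:,2]]
def f(p): return (np.array([proj(c,x) for x in w(p,E)])-U).ravel()
r=least_squares(f,[473,378,12]); print('easel',r.x,r.fun)
R=np.array([[-17,0,8],[17,0,8]],float)
print('rods',[proj(c,x) for x in w(r.x,R)])
s=pickle.load(open('w2.pkl','rb'));c=cam('wrist',s)
E=np.array([[-31,60,60],[31,60,60],[31,-60,60],[-31,-60,60]],float)
U=np.array([(279,141),(367.5,142),(362.5,296.5),(284,296.5)],float)
r=least_squares(f,[461,1,17]); print('stack',r.x,r.fun)
E=np.array([[-42,71,6],[42,71,6],[42,71,6]],float);U=np.array([(273,125),(372,124.5),(372,124.5)])
r=least_squares(f,[461,1,17]); print('dock',r.x,r.fun)
E2=[onz(c,*q,3) for q in[(297,87),(425,118)]]; print('mat near corners',E2)
E
```

```text
easel [473.2 384.6  10.7] [-0.4 -2.2  0.8 -3.2 -0.3  3.4 -0.1  2.8]
rods [array([307.2, 199.1]), array([342.3, 200. ])]
stack [462.1   2.2  17.6] [ 0.9  0.5 -0.6 -0.4 -0.4 -0.1  0.2 -0.1]
dock [461.7   2.1  18. ] [-1.2  0.   0.6  0.   0.6  0. ]
mat near corners [array([411. ,  91.8,   3. ]), array([520.3, 101.1,   3. ])]
```

Call:
arm_command(
  deltas=[
    [[-1,0.001,0.001,-0.05,0,0,0],[-1,0.001,0.001,-0.1,0,0,0],[-1,0.001,0.001,-0.125,0,0,0],[-1,0.001,0.001,-0.145,0,0,0],[-1,0.001,0.001,-0.153,0,0,0],[-1,0.001,0.001,-0.157,0,0,0],[-1,0.001,0.001,-0.157,0,0,0],[-1,0.001,0.001,-0.157,0,0,0],[-1,0.001,0.001,-0.157,0,0,0]],
  ],
  newtons=20,
)

```text
clock: 3.45
tcp_pos: [462.6, 2.2, 52.6]
tool_rot: [[-0.301, 0.954, 0.002], [0.954, 0.301, 0.0], [-0.0, 0.002, -1.0]]
ft_force: [-0.2, -0.4, 0.0]
opening: 88.0
grasp_force: 0.0
```

Run:
```python
from m import *
s,a=snap('wrist','w3.png'); print(s['tcp_pos'],s['ft_force'])
snap('side','d3.png')
s=pickle.load(open('w1.pkl','rb'));c=cam('wrist',s)
from scipy.optimize import least_squares
E=np.array([[-50,82,8],[50,82,8],[50,-43,22],[-50,-43,22],[-17,0,8],[17,0,8]],float)
U=np.array([(273,112),(381,115.5),(375.5,249),(272,248),(308,199),(345,199)],float)
def w(p,X):
    t=np.radians(p[2]);R=np.array([[np.cos(t),-np.sin(t)],[np.sin(t),np.cos(t)]])
    return np.c_[X[:,:2]@R.T+p[:2],X[:,2]]
def f(p): return (np.array([proj(c,x) for x in w(p,E)])-U).ravel()
r=least_squares(f,[473,378,12]); print('easel',r.x,r.fun)
```

```text
[462.6   2.2  52.6] [-0.2 -0.4  0. ]
easel [474.1 383.4  11. ] [-0.2 -0.3  0.9 -1.4  0.6 -0.5  0.8 -1.5 -0.1  1.6 -2.1  2.3]
```

Call:
arm_command(
  deltas=[
    [[-1,0,0,-0.001,0,0,0],[1,0,0,-0.001,0,0,0],[1,0,0,-0.001,0,0,0],[1,0,0,-0.001,0,0,0],[1,0,0,-0.001,0,0,0],[1,0,0,-0.001,0,0,0],[1,0,0,-0.001,0,0,0],[1,0,0,-0.001,0,0,0],[1,0,0,-0.001,0,0,0],[1,0,0,-0.001,0,0,0]],
  ],
)

```text
clock: 4.55
tcp_pos: [461.8, 2.0, 50.7]
tool_rot: [[-0.301, 0.954, -0.0], [0.954, 0.301, -0.0], [-0.0, -0.0, -1.0]]
ft_force: [0.6, 0.8, 0.3]
opening: 62.0
grasp_force: 20.0
```

Call:
arm_command(
  deltas=[
    [[1,0,0,0.002,0,0,0],[1,0,0,0.005,0,0,0],[1,0,0,0.008,0,0,0],[1,0,0,0.012,0,0,0],[1,0,0,0.016,0,0,0],[1,0,0,0.02,0,0,0],[1,0,0,0.03,0,0,0],[1,0,0,0.04,0,0,0],[1,0,0,0.06,0,0,0],[1,0,0,0.06,0,0,0]],
  ],
)

```text
clock: 5.55
tcp_pos: [463.5, 2.1, 113.0]
tool_rot: [[-0.3, 0.954, 0.004], [0.954, 0.3, 0.001], [-0.001, 0.004, -1.0]]
ft_force: [0.3, 0.2, -0.7]
opening: 61.6
grasp_force: 20.0
```

Run:
```python
from m import *
s,a=snap('side','d4.png'); print(s['tcp_pos'],s['ft_force'],s['opening'])
cv2.imwrite('pics/c4.png',cv2.resize(a[200:400,200:400,::-1],(600,600),interpolation=cv2.INTER_CUBIC))
```

```text
[463.5   2.1 113. ] [ 0.3  0.2 -0.7] 61.553554118464604
```

View pics/c4.png

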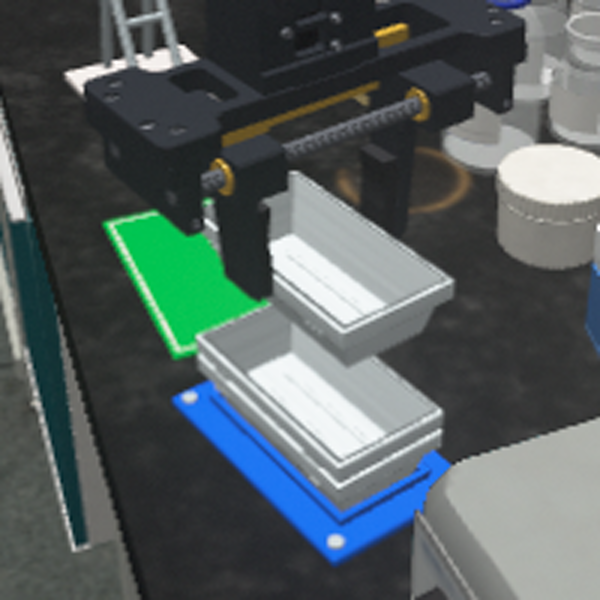

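The side view shows only the top tray lifted, with the other two still nested. Now to the mat.

Call:
arm_command(
  deltas=[
    [[1,-0.001,0.03,0,0,0,-3],[1,-0.002,0.06,0,0,0,-6],[1,-0.003,0.1,0,0,0,-9],[1,-0.003,0.14,0,0,0,-12],[1,-0.003,0.16,0,0,0,-12],[1,-0.003,0.169,-0.01,0,0,-12],[1,-0.003,0.169,-0.03,0,0,-12],[1,-0.003,0.169,-0.05,0,0,-12],[1,-0.003,0.169,-0.065,0,0,-12],[1,-0.003,0.169,-0.075,0,0,-12],[1,-0.003,0.169,-0.08,0,0,-12],[1,-0.003,0.169,-0.084,0,0,-12],[1,-0.003,0.169,-0.086,0,0,-12],[1,-0.003,0.169,-0.087,0,0,-12],[1,-0.003,0.169,-0.087,0,0,-12]],
  ],
)

```text
clock: 7.1
tcp_pos: [459.1, 171.1, 24.0]
tool_rot: [[-0.096, 0.995, 0.001], [0.995, 0.096, 0.0], [0.0, 0.001, -1.0]]
ft_force: [-0.3, 0.4, -1.1]
opening: 61.5
grasp_force: 20.0
```

Run:
```python
from m import *
s=env.state(); print(s['tcp_pos'],s['ft_force'],s['opening'],s['moment'],s['tool_rot'],s['joints'])
```

```text
[459.1 171.1  24. ] [-0.3  0.4 -1.1] 61.53615639318502 [-0.1  0.  -0. ] [[-0.1  1.   0. ]
 [ 1.   0.1  0. ]
 [ 0.   0.  -1. ]] [-40.   37.7  18.  119.4 -25.1  26.4   2.7]
```

Call:
arm_command(
  deltas=[
    [[1,0,0,-0.0005,0,0,0],[1,0,0,-0.001,0,0,0],[1,0,0,-0.0015,0,0,0],[1,0,0,-0.0015,0,0,0],[1,0,0,-0.0015,0,0,0]],
  ],
)

```text
clock: 7.6
tcp_pos: [459.2, 171.2, 23.6]
tool_rot: [[-0.096, 0.995, 0.0], [0.995, 0.096, 0.001], [0.001, 0.0, -1.0]]
ft_force: [-4.4, -1.5, 17.6]
opening: 61.8
grasp_force: 20.0
```

Contact at 17 N, so the tray is on the mat. I'll open, then rise.

Call:
arm_command(
  deltas=[
    [[1,0,0,0.001,0,0,0],[-1,0,0,0.001,0,0,0],[-1,0,0,0.001,0,0,0],[-1,0,0,0.001,0,0,0],[-1,0,0,0.001,0,0,0],[-1,0,0,0.001,0,0,0],[-1,0,0,0.001,0,0,0],[-1,0,0,0.001,0,0,0],[-1,0,0,0.02,0,0,0],[-1,0,0,0.06,0,0,0],[-1,0,0,0.11,0,0,0],[-1,0,0,0.16,0,0,0],[-1,0,0,0.18,0,0,0],[-1,0,0,0.18,0,0,0],[-1,0,0,0.18,0,0,0]],
  ],
)

```text
clock: 9.1
tcp_pos: [458.5, 171.2, 202.0]
tool_rot: [[-0.096, 0.995, -0.0], [0.995, 0.096, 0.0], [0.0, -0.0, -1.0]]
ft_force: [-0.2, -1.4, -0.7]
opening: 88.2
grasp_force: 0.0
```

Run:
```python
from m import *
s,a=snap('wrist','w5.png'); pickle.dump(s,open('w5.pkl','wb')); print(s['tcp_pos'],s['joints'],s['opening'])
```

```text
[458.5 171.2 202. ] [-50.5  19.6  30.2 115.3 -13.1  48.3  -7.4] 88.19881292242563
```

View pics/w5.png

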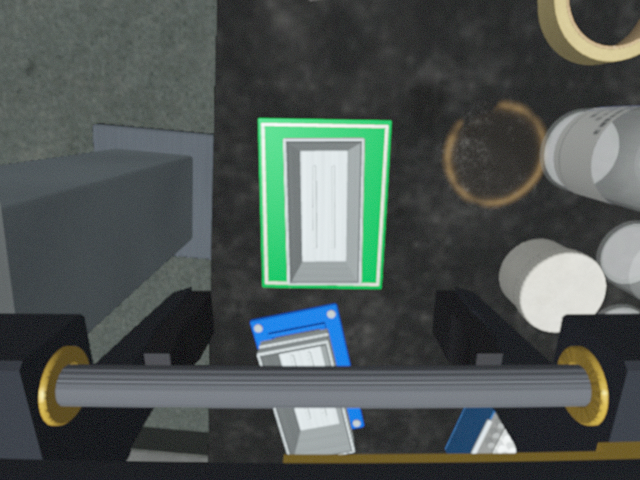

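The tray is flat and centred on the mat, with rim corners near (283,139), (364,139), (361,284) and (287,284). I'll fit its pose and tilt the tool in the air meanwhile.

```bash
cat >> m.py <<'E'
from scipy.optimize import least_squares
def w(p,X):
    t=np.radians(p[2]);R=np.array([[np.cos(t),-np.sin(t)],[np.sin(t),np.cos(t)]])
    return np.c_[X[:,:2]@R.T+p[:2],X[:,2]]
E
python3 - <<'E'
from m import *
c=cam('wrist',pickle.load(open('w5.pkl','rb')))
E=np.array([[-31,60,33],[31,60,33],[31,-60,33],[-31,-60,33]],float)
U=np.array([(283.5,139),(364,139),(361,284),(286.5,284)],float)
f=lambda p:(np.array([proj(c,x) for x in w(p,E)])-U).ravel()
r=least_squares(f,[459,171,5]); print(r.x,r.fun)
t=np.radians(5.5); print(np.degrees(np.radians(-30)*np.array([np.cos(t),np.sin(t),0])))
E
```

```text
[459.5 171.6   5.5] [-0.6 -0.7  0.6 -0.7 -0.5  0.8  0.4  0.9]
[-29.9  -2.9  -0. ]
```

Call:
arm_command(
  deltas=[
    [[-1,0,0,0,-7.5,-0.72,0],[-1,0,0.0,0,-15,-1.44,0],[-1,0,0.0,0,-22.5,-2.16,0],[-1,0,0.0,0,-29.86,-2.88,0],[-1,0,0.0,0,-29.86,-2.88,0],[-1,0,0.0,0,-29.86,-2.88,0],[-1,0,0.0,0,-29.86,-2.88,0]],
  ],
)

```text
clock: 9.85
tcp_pos: [458.9, 169.0, 202.2]
tool_rot: [[-0.08, 0.996, 0.046], [0.863, 0.093, -0.497], [-0.499, -0.0, -0.867]]
ft_force: [-0.2, 0.0, -0.4]
opening: 88.1
grasp_force: 0.0
```

Run:
```python
from m import *
s=env.state(); print(s['tcp_pos'],s['joints'],np.round(s['tool_rot'],3))
```

```text
[458.9 169.  202.2] [-69.7  32.   38.  108.4   8.   60.6 -33.2] [[-0.1  1.   0. ]
 [ 0.9  0.1 -0.5]
 [-0.5 -0.  -0.9]]
```

Call:
arm_command(
  deltas=[
    [[-1,0,0.005,-0.04,0,0,0],[-1,0,0.005,-0.08,0,0,0],[-1,0,0.005,-0.12,0,0,0],[-1,0,0.005,-0.145,0,0,0],[-1,0,0.005,-0.165,0,0,0],[-1,0,0.005,-0.178,0,0,0],[-1,0,0.005,-0.187,0,0,0],[-1,0,0.005,-0.187,0,0,0],[-1,0,0.005,-0.187,0,0,0],[-1,0,0.005,-0.187,0,0,0]],
  ],
)

```text
clock: 10.85
tcp_pos: [459.4, 176.3, 16.0]
tool_rot: [[-0.082, 0.995, 0.049], [0.863, 0.096, -0.497], [-0.499, 0.001, -0.867]]
ft_force: [0.6, -0.9, -0.2]
opening: 88.4
grasp_force: 0.0
```

Run:
```python
from m import *
s=env.state(); print(s['tcp_pos'],s['joints'],np.round(s['tool_rot'],3))
snap('side','d6.png')
```

```text
[459.4 176.3  16. ] [-64.6  50.8  30.5 109.7   1.5  41.9 -36.3] [[-0.1  1.   0. ]
 [ 0.9  0.1 -0.5]
 [-0.5  0.  -0.9]]
```

Reached, free of contact. I'll close with 25 N and lift.

Call:
arm_command(
  deltas=[
    [[1,0,0,0,0,0,0],[1,0,0,0,0,0,0],[1,0,0,0,0,0,0],[1,0,0,0,0,0,0],[1,0,0,0,0,0,0],[1,0,0,0,0,0,0],[1,0,0,0,0,0,0],[1,0,0,0,0,0,0],[1,0,0,0.003,0,0,0],[1,0,0,0.01,0,0,0],[1,0,0,0.03,0,0,0],[1,0,0,0.06,0,0,0],[1,0,0,0.1,0,0,0],[1,0,0,0.14,0,0,0],[1,0,0,0.18,0,0,0],[1,0,0,0.18,0,0,0]],
  ],
  newtons=25,
)

```text
clock: 12.5
tcp_pos: [461.2, 176.7, 199.5]
tool_rot: [[-0.079, 0.995, 0.052], [0.865, 0.095, -0.493], [-0.496, 0.006, -0.868]]
ft_force: [0.6, -0.5, -2.1]
opening: 61.6
grasp_force: 25.0
```

Run:
```python
from m import *
s=env.state(); R0=np.array(s['tool_rot']); print(s['tcp_pos'],s['joints'],s['opening'],s['ft_force'])
from scipy.spatial.transform import Rotation as Ro
# nominal tool rot now: yaw 5.5 tray, tilt -30
def Rt(yaw,tilt): # tray rot
    return (Ro.from_euler('z',yaw,degrees=True)*Ro.from_euler('x',tilt,degrees=True))
rel=Rt(5.5,0).inv()*Ro.from_matrix(R0)
print('tool in tray',rel.as_matrix())
d=Rt(11,60)*Rt(5.5,0).inv(); print('turn',d.as_rotvec(degrees=True))
dt=Rt(5.5,0).inv().apply([459.4-459.3,176.1-171.4,15.5-3]); print('tcp in tray',dt)
o=np.array([474.1,383.4,0])
seat=o+Ro.from_euler('z',11,degrees=True).apply([0,25,51]); print('seat',seat)
T=seat+Rt(11,60).apply(dt); print('tcp final',T, 'n dir',Rt(11,60).apply([0,0,1]))
```

```text
[461.2 176.7 199.5] [-70.   32.6  37.9 107.8   7.6  60.3 -33.5] 61.64780060179426 [ 0.6 -0.5 -2.1]
tool in tray [[ 0.   1.   0. ]
 [ 0.9 -0.  -0.5]
 [-0.5  0.  -0.9]]
turn [59.4  8.6  5. ]
tcp in tray [ 0.6  4.7 12.5]
seat [469.3 407.9  51. ]
tcp final [471.5 399.7  61.3] n dir [ 0.2 -0.9  0.5]
```

Call:
arm_command(
  deltas=[
    [[1,0,0.01,0,5.9,0.9,0.5],[1,0.002,0.02,0,11.9,1.7,1],[1,0.004,0.03,0,17.8,2.6,1.5],[1,0.006,0.045,0,23.8,3.4,2],[1,0.008,0.06,0,29.7,4.3,2.5],[1,0.01,0.08,0,35.6,5.2,3],[1,0.012,0.1,0,41.6,6,3.5],[1,0.014,0.12,0,47.5,6.9,4],[1,0.016,0.14,0,53.5,7.7,4.5],[1,0.019,0.16,0,59.4,8.6,5],[1,0.019,0.164,-0.01,59.4,8.6,5],[1,0.019,0.164,-0.01,59.4,8.6,5],[1,0.019,0.164,-0.01,59.4,8.6,5],[1,0.019,0.164,-0.01,59.4,8.6,5]],
  ],
)

```text
clock: 13.9
tcp_pos: [477.4, 340.3, 185.4]
tool_rot: [[-0.167, 0.981, -0.095], [0.851, 0.192, 0.49], [0.499, 0.001, -0.867]]
ft_force: [-0.2, 0.1, -0.3]
opening: 61.7
grasp_force: 25.0
```

Run:
```python
from m import *
s=env.state(); print(s['tcp_pos'],s['joints'],s['opening'],s['ft_force'],s['clock'])
print(np.round(s['tool_rot'],3))
snap('side','d7.png')
C={'S':cam('scene'),'D':cam('side'),'W':cam('wrist',pickle.load(open('w1.pkl','rb')))}
k=3.33;dd=lambda x,y:(205+(x-400)/k,170+(y-300)/k)
h=112*np.sin(np.pi/3)
B=[(-50,82,8),(50,82,8),(50,-43,22),(-50,-43,22),(-17,0,8),(17,0,8)]
O={'W':[(273,112),(381,115.5),(375.5,249),(272,248),None,None],
'D':[dd(457,483),dd(587,452),dd(662,500),dd(520,540),dd(540,515),dd(587,501)],
'S':[(186.2,247),(213.7,214),(262.5,228.7),None,(225,248),(235,237)]}
for sel in('W','D','S','WDS'):
    I=[(C[n],np.array([B[i]],float),np.array(q)) for n in sel for i,q in enumerate(O[n]) if q]
    f=lambda p:np.concatenate([proj(c,w(p,X)[0])-q for c,X,q in I])
    r=least_squares(f,[473,380,11],loss='soft_l1'); print(sel,r.x,np.round(r.fun,1))
```

```text
[477.4 340.3 185.4] [-31.2  27.7   9.  109.8 -48.5  47.1  23. ] 61.747397863658954 [-0.2  0.1 -0.3] 13.9
[[-0.2  1.  -0.1]
 [ 0.9  0.2  0.5]
 [ 0.5  0.  -0.9]]
W [473.5 382.9  10.9] [-0.6  0.5  0.5 -0.4 -0.1  0.6  0.1 -0.7]
D [472.6 380.   10.2] [-1.1 -0.8 -0.3 -0.9  0.1  0.3 -0.6 -0.7  0.8  0.7  1.   1.3]
S [472.4 382.   10.9] [-1.4 -0.7 -1.1 -0.9 -0.3  0.2  2.4  1.   1.5  0.3]
WDS [473.3 382.7  10.8] [-0.7  0.6  0.4 -0.1 -0.4  0.8 -0.2 -0.6 -1.2 -1.2 -0.7 -1.4  0.2 -0.5
 -0.2 -1.3  0.9  0.1  1.   0.7 -1.3 -1.2 -1.  -1.4 -0.2 -0.2  2.4  0.6
  1.6 -0.2]
```

View pics/d7.png

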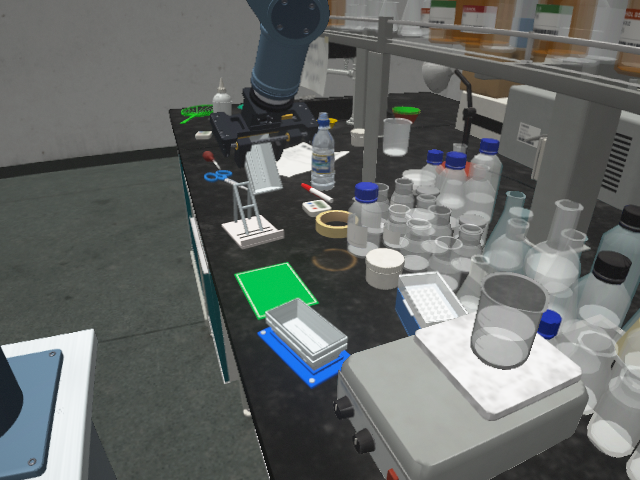

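The side view at (262,165) shows the tray held above the easel with its open side toward the lip. Next: approach along the rods.

Call:
arm_command(
  deltas=[
    [[1,-0.003,0.025,-0.02,0,0,0],[1,-0.007,0.05,-0.042,0,0,0],[1,-0.011,0.078,-0.066,0,0,0],[1,-0.011,0.078,-0.066,0,0,0],[1,-0.01,0.073,-0.08,0,0,0],[1,-0.009,0.067,-0.095,0,0,0],[1,-0.008,0.062,-0.107,0,0,0],[1,-0.0075,0.059,-0.114,0,0,0],[1,-0.0075,0.059,-0.114,0,0,0],[1,-0.0075,0.059,-0.114,0,0,0],[1,-0.0075,0.059,-0.114,0,0,0]],
  ],
)

```text
clock: 15.05
tcp_pos: [470.7, 399.6, 72.1]
tool_rot: [[-0.166, 0.982, -0.094], [0.85, 0.191, 0.491], [0.5, 0.002, -0.866]]
ft_force: [-0.6, -0.0, -0.4]
opening: 61.8
grasp_force: 25.0
```

Run:
```python
from m import *
s=env.state(); print(s['tcp_pos'],s['joints'],s['opening'],s['ft_force'],s['moment'])
print(np.round(s['tool_rot'],3))
a=snap('scene','s8.png')[1];b=snap('side','d8.png')[1]
g=lambda im,x,y:cv2.resize(im[y:y+120,x:x+80,::-1],(400,600),interpolation=cv2.INTER_CUBIC)
cv2.imwrite('pics/c8.png',np.hstack([g(a,185,160),g(b,210,150)]))
```

```text
[470.7 399.6  72.1] [-31.4  39.6   1.8 109.1 -58.2  35.2  30.8] 61.79279302401735 [-0.6 -0.  -0.4] [-0.6 -0.   0. ]
[[-0.2  1.  -0.1]
 [ 0.8  0.2  0.5]
 [ 0.5  0.  -0.9]]
```

View pics/c8.png

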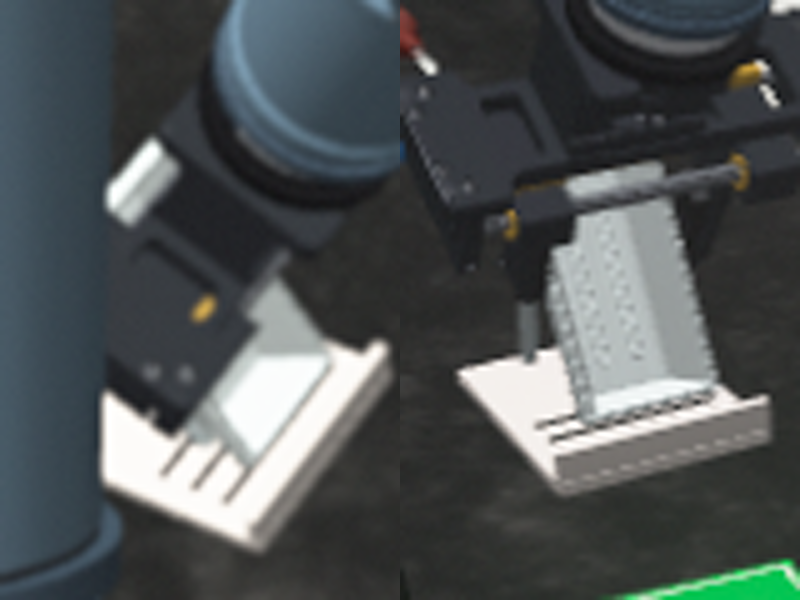

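The tray is above the base, in front of the rods and inside the lip. I'll press toward the rods.

Call:
arm_command(
  deltas=[
    [[1,-0.0002,0.0009,-0.0005,0,0,0],[1,-0.0003,0.0017,-0.001,0,0,0],[1,-0.0005,0.0026,-0.0015,0,0,0],[1,-0.0006,0.0034,-0.002,0,0,0],[1,-0.0006,0.0034,-0.002,0,0,0],[1,-0.0006,0.0034,-0.002,0,0,0]],
  ],
)

```text
clock: 15.75
tcp_pos: [469.7, 402.4, 69.2]
tool_rot: [[-0.165, 0.982, -0.095], [0.85, 0.191, 0.491], [0.5, 0.0, -0.866]]
ft_force: [0.4, -0.2, -1.6]
opening: 61.4
grasp_force: 25.0
```

Call:
arm_command(
  deltas=[
    [[1,-0.0001,0.0004,-0.0003,0,0,0],[1,-0.0002,0.0009,-0.0005,0,0,0],[1,-0.0002,0.0013,-0.0008,0,0,0],[1,-0.0003,0.0017,-0.001,0,0,0],[1,-0.0003,0.0017,-0.001,0,0,0]],
  ],
)

```text
clock: 16.25
tcp_pos: [469.9, 402.9, 68.6]
tool_rot: [[-0.165, 0.982, -0.095], [0.851, 0.19, 0.49], [0.499, 0.0, -0.866]]
ft_force: [-1.1, -6.8, 7.7]
opening: 61.9
grasp_force: 25.0
```

Contact with the rods is within 0.2 mm of prediction, with 8.3 mm still to go down. I'll back off slightly and slide down.

Call:
arm_command(
  deltas=[
    [[1,0.0001,-0.0007,0.0004,0,0,0],[1,0.0003,-0.0017,-0.0013,0,0,0],[1,0.0005,-0.0027,-0.003,0,0,0],[1,0.0007,-0.0036,-0.0048,0,0,0],[1,0.0007,-0.0039,-0.0052,0,0,0],[1,0.0007,-0.0039,-0.0052,0,0,0],[1,0.0007,-0.0039,-0.0052,0,0,0]],
  ],
)

```text
clock: 16.95
tcp_pos: [471.1, 399.9, 63.0]
tool_rot: [[-0.165, 0.982, -0.093], [0.851, 0.19, 0.491], [0.499, 0.002, -0.866]]
ft_force: [2.0, -4.5, 3.1]
opening: 61.5
grasp_force: 25.0
```

Call:
arm_command(
  deltas=[
    [[1,0,-0.0003,-0.0004,0,0,0],[1,0.0001,-0.0005,-0.0009,0,0,0],[1,0.0001,-0.0007,-0.0013,0,0,0],[1,0.0001,-0.0007,-0.0013,0,0,0]],
  ],
)

```text
clock: 17.35
tcp_pos: [471.1, 399.4, 62.2]
tool_rot: [[-0.165, 0.982, -0.094], [0.85, 0.19, 0.491], [0.5, 0.001, -0.866]]
ft_force: [1.4, -4.7, 7.3]
opening: 61.4
grasp_force: 25.0
```

Call:
arm_command(
  deltas=[
    [[1,0,-0.0002,-0.0004,0,0,0],[1,0,-0.0004,-0.0008,0,0,0],[1,0,-0.0004,-0.0008,0,0,0],[1,0,-0.0004,-0.0008,0,0,0]],
  ],
)

```text
clock: 17.75
tcp_pos: [471.1, 399.0, 61.6]
tool_rot: [[-0.165, 0.982, -0.094], [0.85, 0.19, 0.491], [0.5, 0.002, -0.866]]
ft_force: [1.7, -4.6, 9.4]
opening: 61.2
grasp_force: 25.0
```

Call:
arm_command(
  deltas=[
    [[1,0,-0.0002,-0.0004,0,0,0],[1,0,-0.0004,-0.0008,0,0,0],[1,0.0001,-0.0006,-0.0011,0,0,0],[1,0.0001,-0.0006,-0.0011,0,0,0]],
  ],
)

```text
clock: 18.15
tcp_pos: [471.1, 399.0, 61.4]
tool_rot: [[-0.166, 0.982, -0.094], [0.849, 0.19, 0.493], [0.502, 0.002, -0.865]]
ft_force: [-0.5, -7.5, 17.0]
opening: 61.3
grasp_force: 25.0
```

Run:
```python
from m import *
a=snap('scene','s9.png')[1];s,b=snap('side','d9.png')
print(s['tcp_pos'],s['ft_force'],s['moment'])
g=lambda im,x,y:cv2.resize(im[y:y+80,x:x+54,::-1],(400,600),interpolation=cv2.INTER_CUBIC)
cv2.imwrite('pics/c9.png',np.hstack([g(a,210,195),g(b,235,180)]))
```

```text
[471.2 399.   61.5] [-0.7 -7.8 15.9] [-0.2  0.2  0.1]
```

View pics/c9.png

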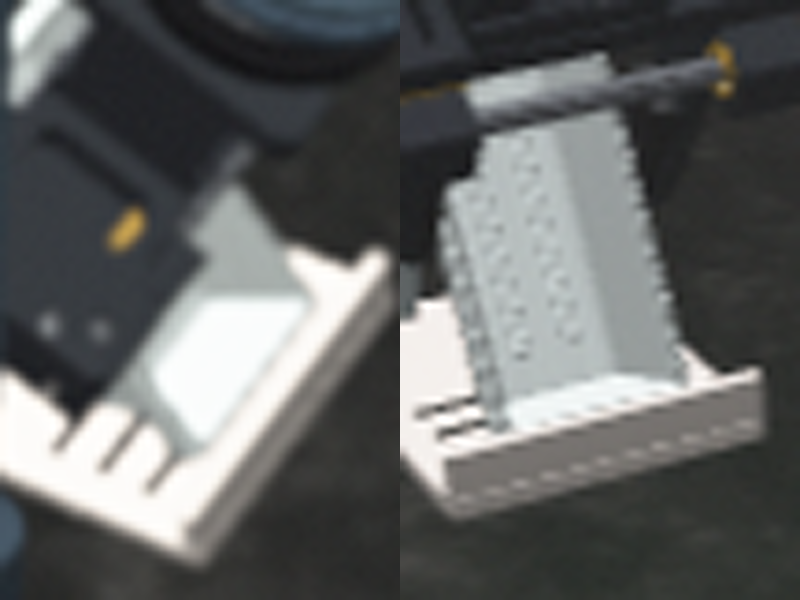

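The foot is on the base, inside the lip. I'll ease off the pressure, open and retreat along the tool axis.

Call:
arm_command(
  deltas=[
    [[1,0,0.0004,0.0008,0,0,0],[1,0,0.0006,0.0012,0,0,0],[1,0,0.0006,0.0012,0,0,0],[0.2,0,0.0006,0.0012,0,0,0],[-0.4,0,0.0006,0.0012,0,0,0],[-1,0,0.0006,0.0012,0,0,0],[-1,0,0.0006,0.0012,0,0,0],[-1,0,0.0006,0.0012,0,0,0],[-1,0,0.0006,0.0012,0,0,0],[-1,0,0.0006,0.0012,0,0,0],[-1,0,0.0006,0.0012,0,0,0],[-1,0,0.0006,0.0012,0,0,0]],
  ],
  newtons=5,
)

```text
clock: 19.45
tcp_pos: [470.3, 399.1, 61.0]
tool_rot: [[-0.165, 0.982, -0.095], [0.85, 0.191, 0.491], [0.5, 0.0, -0.866]]
ft_force: [0.2, 0.3, -0.6]
opening: 88.3
grasp_force: 0.0
```

Call:
arm_command(
  deltas=[
    [[-1,0.001,-0.005,0.009,0,0,0],[-1,0.003,-0.015,0.026,0,0,0],[-1,0.006,-0.03,0.052,0,0,0],[-1,0.009,-0.05,0.087,0,0,0],[-1,0.014,-0.073,0.13,0,0,0],[-1,0.018,-0.097,0.17,0,0,0],[-1,0.018,-0.12,0.2,0,0,0],[-1,0.018,-0.12,0.2,0,0,0],[-1,0.018,-0.12,0.2,0,0,0],[-1,0.018,-0.12,0.2,0,0,0]],
  ],
)

```text
clock: 20.45
tcp_pos: [487.3, 279.7, 260.2]
tool_rot: [[-0.165, 0.981, -0.097], [0.85, 0.192, 0.491], [0.5, -0.002, -0.866]]
ft_force: [0.7, -0.3, 0.5]
opening: 88.3
grasp_force: 0.0
```

Run:
```python
from m import *
a=snap('scene','s10.png')[1];s,b=snap('side','d10.png')
print(s['tcp_pos'],s['ft_force'],s['clock'],s['opening'])
g=lambda im,x,y:cv2.resize(im[y:y+100,x:x+67,::-1],(400,600),interpolation=cv2.INTER_CUBIC)
cv2.imwrite('pics/c10.png',np.hstack([g(a,197,180),g(b,225,165)]))
```

```text
[487.1 279.8 259.8] [ 0.9  1.3 -0.2] 20.5 88.21452671252557
```

View pics/c10.png

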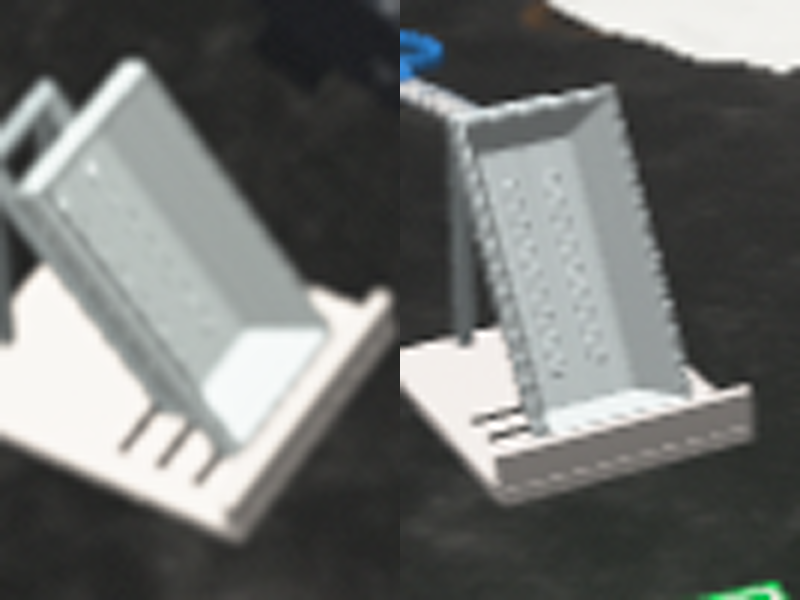

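It stands on the easel with its open side toward the lip. The rim corners in the scene view are about (201,212), (220,190), (252,235) and (236,256). I'll check these against the predicted seat.

Run:
```python
from m import *
from scipy.spatial.transform import Rotation as Ro
E=np.array([[-31,60,30],[31,60,30],[31,-60,30],[-31,-60,30]],float)
S=cam('scene');D=cam('side')
k=67/400
I=[(S,x,(197+a*k,180+b/6)) for x,(a,b) in zip(E,[(22,192),(143,60),(328,330),(237,457)])]+[(D,x,(225+a*k,165+b/6)) for x,(a,b) in zip(E,[(58,118),(212,87),(290,392),(140,430)])]
def T(p,x): return p[:3]+(Ro.from_euler('z',p[3],degrees=True)*Ro.from_euler('x',p[4],degrees=True)*Ro.from_euler('z',p[5],degrees=True)).apply(x)
r=least_squares(lambda p:np.concatenate([proj(c,T(p,x))-q for c,x,q in I]),[469,407,51,11,60,0])
print('fit',r.x,np.abs(r.fun).max())
print('expect',w([473.3,382.7,10.8],np.array([[0,25.,51]])))
```

```text
fit [469.6 408.2  52.2  11.7  59.9  -0.5] 2.09593582021256
expect [[468.6 407.3  51. ]]
```

The tray is within about 1 mm and 1° of the seat, so I'm handing in.

```bash
python3 -c "
from plant import env
print(env.sign_off())"
```

```text
the job is handed in; nothing more can be done
None
```

The top tray was lifted off alone, laid on the mat and released, then re-gripped and stood on the easel, where it measured within about 2 mm and 1° of the seat; the job was handed in at about 20.5 s.

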